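# Set out a tasting set on the bamboo mat

### The arm

A 6-joint arm with a two-finger parallel gripper is mounted at the origin on the work surface. World frame = base frame: x ahead of the robot, y to its left, z up, the work surface at z = 0. Lengths are in m, angles in rad, forces in N, time in s.
With the tool pointing down it reaches from about 0.25 to 0.725 m from the base axis. Payload 9.7 kg.
Tool frame: the origin (TCP) lies midway between the tips of the shut fingers; the grasp point (between the pads) lies 19 mm behind it; z points along the fingers, y is the line along which they close (so a half turn about z gives the same grasp; the last joint's range is limited). The gripper opens to 85 mm and grips with 20 to 120 N. Pads are 22 mm wide; open, the fingers measure 114 mm over their backs; the gripper's body (76 mm by 85 mm) begins 54 mm behind the grasp point. The pads swing forward as they close: fully open they stand 13 mm farther back than shut.
Start: joints at [1.336, 0.087, 0.176, 1.66, 0, 1.571], TCP at [0.128, 0.535, 0.231] pointing down, gripper open.
Joint ranges: [-3.13, 3.13], [-0.85, 1.81], [-1.15, 1.24], [-2.2, 2.28], [-1.44, 1.52], [-3.14, 3.14]. Speed limits (rad/s): [2.22, 2.22, 2.57, 3.14, 3.14, 3.14].

### API

Orientations are given as a unit quaternion [x, y, z, w].
In Python, from cell import arm gives the robot as it stands.
- The arm moves only by the tool play_rows, never from a script. Its arguments are lists of equal length, an entry for each row: "turn": the turn, a rotation vector about the tool's x, y, z in degrees, a list of three; "translation": the shift along the tool's x, y, z in cm, a list of three; "jaw": the finger opening in cm, from 0 to 8.54. In form: {"turn": [[rx, ry, rz], ...], "translation": [[tx, ty, tz], ...], "jaw": [jaw, ...]}. A call has 1 to 12 rows; each row shifts and turns the commanded pose from where the row before left it, along the tool's axes as they then stand; what a row does not reach is not made up. A row lasts 1/12 s, in which the tool goes at most 41.7 mm and 7.16 degrees, less where a joint would pass 70% of its speed; a pose out of reach is approached as far as the arm can. A call with a gripper value outside its range is refused whole. The fingers move at their own pace and stop on an object; "grip_force" is the grip in N (left out, the last holds). Time passes only in rows, so rows that do not move let the fingers close. It gives the time, the measured TCP pose, the force, the opening and the grip force at its end, in the units of the state.
- arm.state(): the state, without advancing time (a new reading comes with each control period).
- arm.get_image(name): name is "scene" or "top" or "wrist"; returns a dict with "img" (480x640x3 uint8, red, green, blue), "fov_y" (degrees; the focal length in pixels is half the picture's height over the tangent of half this angle, whatever the lens; pixels are square), "cx", "cy" (the principal point, pixels), "dist" ([k1, k2, p1, p2, k3] as OpenCV has them; the pictures are not rectified), "rvec" (rotation vector, rad) and "tvec" (3), from world to camera coordinates, as OpenCV has them. Camera axes: x right, y down, z forward; pixel columns grow to the right and rows downward; lengths in m; the calibration is good to about 2 mm. A picture is of the moment at which its call begins. There is no depth.
- arm.close_job(): hands the job in; it is judged then, once.
The state is a dict: "time": time; "joint_positions": joint angles; "qd": joint speeds; "joint_torque": joint torques, N m; "eef_pos": TCP position; "ee_rot": TCP orientation; "ft_force": force on the tool from outside, world axes, zero at the start; "torque": the same for the moment, N m; "grip_width": finger opening in m; "finger_force": force on a finger pad.
Only numpy, scipy, OpenCV 4.12 (cv2) and the standard library are available. Lean on these libraries where they do the work, as an engineer would, in place of code of your own. Each camera call takes 0.05 s, during which the arm holds its last target. There are 200 camera calls.

### The job

Set out one tasting set from the wooden tray on the bamboo mat: stand the tall jar in the middle of the round coaster and the squat jar in the middle of the square coaster, the white cup in the middle of the mat, halfway between the two jars, and the small pot centred on top of the squat jar's lid. Leave everything standing upright and let go of, and leave the blue-and-white bowl, the white dish and the wooden spoon where they are.

Things in the scene. Friction and masses are not known exactly. Their poses are not given: they have to be found in the camera images.
- tall_jar_centre (a point): tall jar: sealed round pink glass jar with steel lid, diameter 56 mm, height 100 mm, about 280 g, loose, standing on the tray. Point at its centre, half-way up (50 mm above its foot); z is up along its axis. The lid is the top 14 mm, diameter 54 mm.
- squat_jar_centre (a point): squat jar: same look but low and wide, diameter 62 mm, height 56 mm, about 220 g, loose, standing on the tray. Point at its centre, 28 mm above its foot and 28 mm below the flat top of its lid. The lid is the top 14 mm, diameter 60 mm.
- small_pot_centre (a point): small pot: same look, the smallest, diameter 38 mm, height 44 mm, about 70 g, loose, standing on the tray. Point at its centre, 22 mm above its foot. The lid is the top 10 mm, diameter 36 mm.
- cup_centre (a point): cup: plain white straight-sided ceramic cup without handle, open at the top, outer diameter 60 mm, height 64 mm, wall 4 mm, about 160 g, loose, standing on the tray. Point at its centre, 32 mm above its foot.
- round_coaster: round dark wooden coaster, diameter 90 mm, 5 mm thick, fixed on one end of the mat. Origin at the centre of its underside; its top is 5 mm above that.
- square_coaster: square dark wooden coaster, 90 x 90 mm, 5 mm thick, fixed on the other end of the mat. Origin at the centre of its underside; its top is 5 mm above that.
- mat: bamboo mat, 340 mm along its y, 130 mm along its x, 3 mm thick, fixed flat on the table. Origin at the centre of its underside; its top is 3 mm above that. The coasters lie on it, centred 110 mm either side of its middle along its y, so its middle is halfway between them. The four loose things start on a square wooden tray on the other side of the table (250 x 250 mm, floor 4 mm thick, rim 10 mm high), one in each quarter of it, about 125 mm apart.
- bowl: bystander: large blue-and-white china bowl, rim diameter 170 mm, 75 mm high, on the table beyond the work. Origin at the centre of its underside.
- dish: bystander: small white dish, rim diameter 90 mm, 22 mm high, on the table beyond the work. Origin at the centre of its underside.
- spoon: bystander: dark wooden spoon, 160 mm long, lying flat crosswise on the table beyond the work, on the other side of the bowl from the dish. Origin at its middle, on the underside.
There are look-alikes about, which are no part of the job. Leave any red or turquoise look-alike of the part that bears tall_jar_centre alone.

How it is judged:
At the end, for the whole second after the job is handed in: Tall jar on the round coaster, squat jar on the square coaster and cup on the mat's middle, each within 15 mm of centre; small pot on the squat jar's lid within 12 mm of its axis; all upright within 0.1 rad, at rest and let go of (horizontal distance between tall_jar_centre and round_coaster below 0.015 m and z of tall_jar_centre in the frame of round_coaster between 0.051 and 0.06 m and horizontal distance between squat_jar_centre and square_coaster below 0.015 m and z of squat_jar_centre in the frame of square_coaster between 0.029 and 0.038 m and horizontal distance between cup_centre and mat below 0.015 m and z of cup_centre in the frame of mat between 0.031 and 0.04 m and horizontal distance between small_pot_centre and squat_jar_centre below 0.012 m and z of small_pot_centre in the frame of squat_jar_centre between 0.046 and 0.055 m and angle between each of tall_jar_centre, squat_jar_centre, small_pot_centre, cup_centre's own z axis and vertical below 0.1 rad and linear speed of each of tall_jar, squat_jar, small_pot, cup below 0.02 m/s and contact force between each of tall_jar, squat_jar, small_pot, cup and the fingers below 0.1 N); the robot touches nothing.
It fails at once if the bowl is moved more than 20 mm (distance of bowl from where it was at the start of the episode above 0.02 m).
It fails at once if the dish is moved more than 20 mm (distance of dish from where it was at the start of the episode above 0.02 m).
It fails at once if the spoon is moved more than 20 mm (distance of spoon from where it was at the start of the episode above 0.02 m).
It also fails if it takes over 106 s, if anything falls off the work surface, if the arm or the gripper's body presses on something with over 40 N, if the wrist force passes 120 N, or if a joint passes its speed limit or range.

## Working session

There is one attempt and no reset: what is moved stays moved. The work goes in short steps, Python scripts to look and compute and a tool call to move; the robot and the scene stay as the last step left them, time stands still between calls to the robot, and variables do not carry over. Pictures are saved under pics/ and viewed, at most 14 in all, crops included, and the job is handed in when it is done.

Besides the shell and the picture viewer there is one more tool, called after "Call:" as name(argument=value, ...) on one line, values as JSON. play_rows: Moves the arm, as the interface text tells. Its arguments: {"type":"object","properties":{"turn":{"type":"array"},"translation":{"type":"array"},"jaw":{"type":"array"},"grip_force":{"type":"number"}},"required":["turn","translation","jaw"]}

```bash
mkdir -p pics; ls; cat > h.py <<'E'
import numpy as np, cv2
from cell import arm
def K(d):
    f=240/np.tan(np.radians(d["fov_y"])/2)
    return np.array([[f,0,d["cx"]],[0,f,d["cy"]],[0,0,1.]])
def ray(d,px,z):
    p=cv2.undistortPoints(np.array(px,float).reshape(-1,1,2),K(d),np.array(d["dist"],float)).reshape(-1,2)
    R=cv2.Rodrigues(np.array(d["rvec"],float))[0]; t=np.array(d["tvec"],float)
    c=-R.T@t; v=np.c_[p,np.ones(len(p))]@R
    return c+v*((z-c[2])/v[:,2])[:,None]
def proj(d,P):
    return cv2.projectPoints(np.array(P,float).reshape(-1,1,3),np.array(d["rvec"],float),np.array(d["tvec"],float),K(d),np.array(d["dist"],float))[0].reshape(-1,2)
def save(d,n): cv2.imwrite("pics/"+n,d["img"][:,:,::-1])
E
python3 - <<'E'
from h import *
import pickle
D={n:arm.get_image(n) for n in("scene","top","wrist")}
pickle.dump(D,open("d0.pkl","wb"))
for n,d in D.items():
    save(d,n+"0.png"); R=cv2.Rodrigues(np.array(d["rvec"]))[0]; print(n,d["fov_y"],-R.T@np.array(d["tvec"]),d["dist"])
print(arm.state())
E
```

```text
pics
scene 55.77245133851128 [ 1.12239445 -0.66675214  0.60740605] [-0.04129156  0.          0.          0.          0.        ]
top 44.499035854593444 [ 0.46433565 -0.04540406  1.30211444] [-0.02371298  0.          0.          0.          0.        ]
wrist 62.631401137605444 [0.05477195 0.55245718 0.37303866] [-0.07000781  0.          0.          0.          0.        ]
{'time': 0.15, 'joint_positions': array([ 1.33600708e+00,  8.73053053e-02,  1.75315140e-01,  1.65979680e+00,
       -2.80763097e-05,  1.57084207e+00]), 'qd': array([ 5.90727319e-05, -1.10925239e-03,  1.56705490e-03,  7.16457268e-04,
        1.44100628e-04, -5.01896213e-04]), 'joint_torque': array([ 3.39117096e-04, -5.20762932e+01,  4.65044975e+01,  1.39193996e-02,
        5.22663743e-05,  1.83485270e-06]), 'eef_pos': array([0.12791777, 0.53473693, 0.23076104]), 'ee_rot': array([ 1.17147855e-01,  9.93114361e-01, -4.93555241e-04, -4.40615239e-05]), 'ft_force': array([ 0.27212064,  0.05086162, -0.11898759]), 'torque': array([ 0.04681101, -0.00070351, -0.0333502 ]), 'finger_force': 0.0, 'grip_width': 0.08523189171462629}
```

View pics/scene0.png

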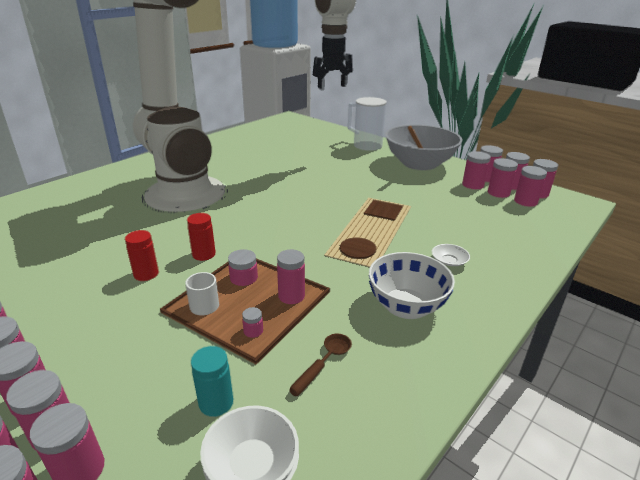

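View pics/top0.png

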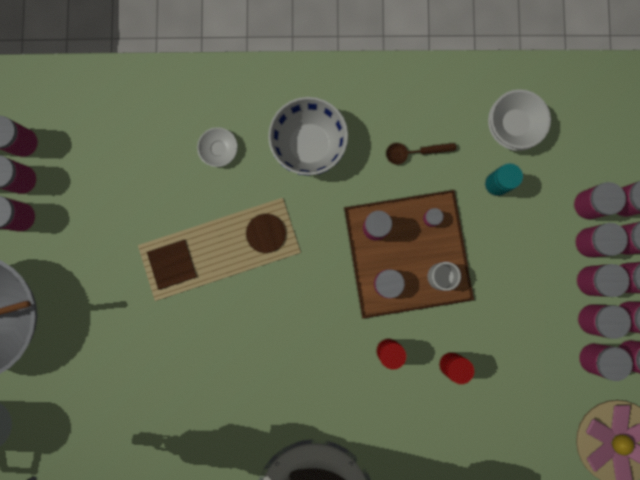

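The scene shows the tray. In it are the tall pink jar at scene (290,277) / top (378,225), the squat jar at scene (242,268) / top (389,283), the pot at scene (253,322) / top (434,217) and the cup at scene (203,294) / top (444,277).

Things that could be mistaken for the tall jar:
- red jars at top (391,353) and (457,368)
- the turquoise jar at top (504,180)
- pink jars in the left and right groups, off the tray

The one I want is the pink jar on the tray. The mat has the square coaster at (172,264) and the round coaster at (266,233).

```bash
cat > m.py <<'E'
from h import *
import pickle
d=pickle.load(open("d0.pkl","rb"))["top"]; im=d["img"]
hsv=cv2.cvtColor(im,cv2.COLOR_RGB2HSV)
vis=cv2.resize(im[180:330,130:480],None,fx=2.28,fy=2.28,interpolation=cv2.INTER_CUBIC)[:,:,::-1].copy()
def fit(c,r,m,z,name,hull=True):
    k=np.zeros(m.shape,np.uint8); cv2.circle(k,c,r,255,-1); m=(m&(k>0)).astype(np.uint8)
    m=cv2.morphologyEx(m,cv2.MORPH_OPEN,np.ones((3,3)))
    cs=max(cv2.findContours(m,0,cv2.CHAIN_APPROX_NONE)[0],key=cv2.contourArea)
    h=cv2.convexHull(cs); 
    M=cv2.moments(h); p=(M["m10"]/M["m00"],M["m01"]/M["m00"])
    w=ray(d,[p],z)[0]; P=ray(d,h,z)[:,:2].astype(np.float32)
    print(name,np.round(p,1),np.round(w,4),"size mm",np.round(np.array(cv2.minAreaRect(P)[1])*1000,1),"ang",cv2.minAreaRect(P)[2])
    hh=((h.reshape(-1,2)-[130,180]+.5)*2.28).astype(int); cv2.polylines(vis,[hh.reshape(-1,1,2)],True,(0,255,0),1)
    return w
H,S,V=[hsv[...,i].astype(int) for i in range(3)]
for n,c in [("tall",(378,225)),("squat",(389,283)),("pot",(434,217)),("cup",(444,277)),("rc",(266,233)),("sc",(172,264)),("mat",(220,275)),("tray",(412,250))]: print(n,hsv[c[1],c[0]])
grey=(S<45)&(V>70)
fit((378,225),26,grey,.104,"tall");fit((389,283),26,grey,.060,"squat");fit((434,217),18,grey,.048,"pot");fit((444,277),26,grey,.068,"cup")
dark=(V<85)
rc=fit((266,233),26,dark,.008,"rc");sc=fit((172,264),34,dark,.008,"sc")
print("mid",(rc+sc)/2,"dist",np.linalg.norm(rc-sc))
cv2.imwrite("pics/crop0.png",vis)
E
python3 m.py
```

```text
tall [100   8  97]
squat [ 90   5 100]
pot [100   8  99]
cup [40  9 85]
rc [ 11 155  56]
sc [ 12 155  51]
mat [ 21  91 129]
tray [ 13 155  92]
tall [378.4 223.5] [ 0.5888 -0.1384  0.104 ] size mm [51.3 51.6] ang 89.41150665283203
squat [389.7 283.4] [ 0.4662 -0.1642  0.06  ] size mm [57.1 57. ] ang 89.3602294921875
pot [434.4 216.4] [ 0.6093 -0.2633  0.048 ] size mm [32.3 32.6] ang 88.96234893798828
cup [444.3 275.8] [ 0.4813 -0.2784  0.068 ] size mm [67.5 56.6] ang 89.62545776367188
rc [266.  233.1] [0.5792 0.1034 0.008 ] size mm [88.8 84.5] ang 89.65808868408203
sc [171.8 264.2] [0.5113 0.3119 0.008 ] size mm [88.  90.6] ang 18.161169052124023
mid [0.54521191 0.20765029 0.008     ] dist 0.21931557165102136
```

View pics/crop0.png

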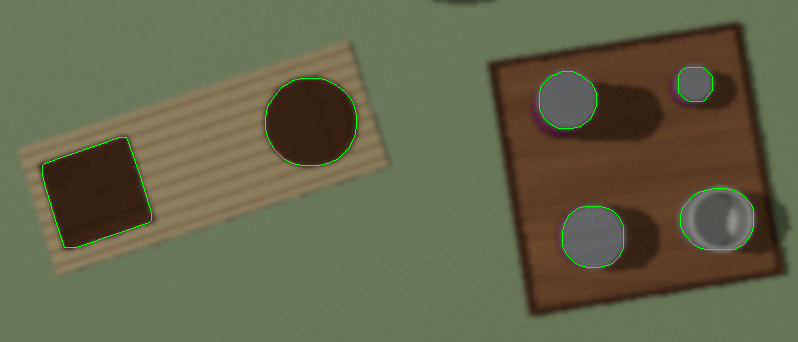

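The crop shows the four tray items outlined cleanly, and their sizes match the description. The tall jar's lid centre is at crop (568,100), and both coasters are outlined 219 mm apart against 220 expected. For the cup, the outline includes part of its left wall, so the rim centre is nearer crop (722,219). Moving above the tall jar.

Call:
play_rows(turn=[[0,0,0],[0,0,0],[0,0,0],[0,0,0],[0,0,0],[0,0,0],[0,0,0],[0,0,0],[0,0,0],[0,0,0],[0,0,0],[0,0,0]], translation=[[-2.5,-2.3,0],[-2.5,-2.3,0],[-2.5,-2.3,0],[-2.5,-2.3,0],[-2.5,-2.3,0],[-2.5,-2.3,0],[-2.5,-2.3,0],[-2.5,-2.3,0],[-2.5,-2.3,0],[-2.5,-2.3,0],[-2.5,-2.3,0],[-2.5,-2.3,0]], jaw=[8.5,8.5,8.5,8.5,8.5,8.5,8.5,8.5,8.5,8.5,8.5,8.5], grip_force=40)

```text
time: 1.15
eef_pos: [0.356, 0.1951, 0.2313]
ee_rot: [0.117, 0.993, 0.0, 0.0]
ft_force: [0.1, 1.0, -0.2]
grip_width: 0.0851
finger_force: 0.0
```

Call:
play_rows(turn=[[0,0,0],[0,0,0],[0,0,0],[0,0,0],[0,0,0],[0,0,0],[0,0,0],[0,0,0],[0,0,0],[0,0,0],[0,0,0],[0,0,0]], translation=[[-2.5,-2.3,0],[-2.5,-2.3,0],[-2.5,-2.3,0],[-2.5,-2.3,0],[-2.5,-2.3,0],[-2.5,-2.3,0],[-2.5,-2.3,0],[-2.5,-2.3,0],[-2.5,-2.3,0],[-2.5,-2.2,0],[-2,-2.2,0],[0,0,0]], jaw=[8.5,8.5,8.5,8.5,8.5,8.5,8.5,8.5,8.5,8.5,8.5,8.5])

```text
time: 2.15
eef_pos: [0.5613, -0.1141, 0.2295]
ee_rot: [0.119, 0.993, -0.0, -0.001]
ft_force: [0.8, -0.6, 0.4]
grip_width: 0.0853
finger_force: 0.0
```

```bash
cat > go.py <<'E'
import sys
from h import *
from scipy.spatial.transform import Rotation as Ro
s=arm.state(); R=Ro.from_quat(s["ee_rot"])
print("t",s["time"],"tcp",np.round(s["eef_pos"],4),"j",np.round(s["joint_positions"],2),"w",s["grip_width"],"F",np.round(s["ft_force"],1),"tilt",np.round(np.degrees(np.arccos(-R.as_matrix()[2,2])),2))
if len(sys.argv)>3:
    print("delta cm",np.round(R.inv().apply(np.array(list(map(float,sys.argv[1:4])))-s["eef_pos"])*100,2))
E
python3 go.py .5888 -.1384 .045
python3 - <<'E'
from h import *
import pickle
d=arm.get_image("wrist"); save(d,"w1.png"); pickle.dump(d,open("w1.pkl","wb"))
print(proj(d,[[.5888,-.1384,.104],[.481,-.2845,.068],[.6093,-.2633,.048],[.4662,-.1642,.06]]))
E
```

```text
t 2.15 tcp [ 0.5613 -0.1141  0.2295] j [-0.2   0.14  0.23  1.66 -0.    0.04] w 0.08531476660975638 F [ 0.8 -0.6  0.4] tilt 0.1
delta cm [-3.27 -1.69 18.44]
[[299.58816384 267.68721514]
 [ 88.46472418 166.67486059]
 [176.83369868 294.80717786]
 [229.3140627  107.18355285]]
```

View pics/w1.png

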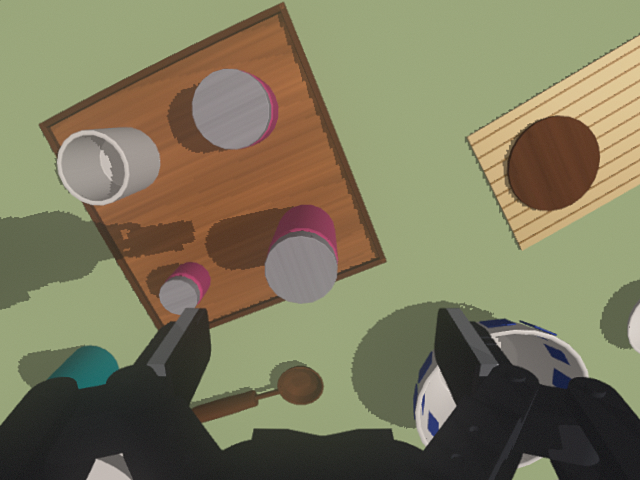

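The wrist view shows the tall jar's lid centre at (301,268), the squat at (232,109), the pot at (180,295) and the cup rim at (93,167). All are within about 4 px of the positions projected from the top view. I'll settle for a few rows, then work out the remaining offset.

Call:
play_rows(turn=[[0,0,0],[0,0,0],[0,0,0],[0,0,0]], translation=[[0,0,0],[0,0,0],[0,0,0],[0,0,0]], jaw=[8.5,8.5,8.5,8.5])

```text
time: 2.53
eef_pos: [0.5595, -0.1093, 0.2318]
ee_rot: [0.117, 0.993, -0.0, 0.0]
ft_force: [0.3, 0.3, 0.1]
grip_width: 0.0846
finger_force: 0.0
```

```bash
python3 go.py .5888 -.1384 .045
python3 - <<'E'
from h import *
import pickle
d=pickle.load(open("w1.pkl","rb"))
for n,c,z in [("tall",(301,268),.104),("cup",(93,167),.068),("pot",(180,295),.048),("squat",(232,109),.06),("rc",(554,163),.008)]: print(n,ray(d,[c],z))
E
```

```text
t 2.5333 tcp [ 0.5595 -0.1093  0.2318] j [-0.19  0.14  0.23  1.66  0.    0.04] w 0.0846459856789661 F [0.3 0.3 0.1] tilt 0.04
delta cm [-3.51 -2.15 18.68]
tall [[ 0.5892808  -0.13745953  0.104     ]]
cup [[ 0.48218649 -0.28096204  0.068     ]]
pot [[ 0.61015676 -0.26049     0.048     ]]
squat [[ 0.4679836  -0.16259884  0.06      ]]
rc [[0.57983459 0.10406275 0.008     ]]
```

Call:
play_rows(turn=[[0,0,0],[0,0,0],[0,0,0],[0,0,0],[0,0,0],[0,0,0],[0,0,0],[0,0,0],[0,0,0],[0,0,0],[0,0,0],[0,0,0]], translation=[[-1.8,-1,0],[-1.7,-1.1,0],[0,0,0],[0,0,2.7],[0,0,2.7],[0,0,2.7],[0,0,2.7],[0,0,2.7],[0,0,2.7],[0,0,2.5],[0,0,0],[0,0,0]], jaw=[8.5,8.5,8.5,8.5,8.5,8.5,8.5,8.5,8.5,8.5,8.5,8.5])

```text
time: 3.53
eef_pos: [0.5878, -0.138, 0.0439]
ee_rot: [0.117, 0.993, 0.0, -0.001]
ft_force: [0.4, 0.2, 0.7]
grip_width: 0.0847
finger_force: 0.0
```

Call:
play_rows(turn=[[0,0,0],[0,0,0],[0,0,0],[0,0,0],[0,0,0],[0,0,0],[0,0,0],[0,0,0],[0,0,0]], translation=[[0,0,0],[0,0,0],[0,0,0],[0,0,0],[0,0,0],[0,0,0],[0,0,0],[0,0,0],[0,0,0]], jaw=[5,5,5,5,5,5,5,5,5], grip_force=40)

```text
time: 4.28
eef_pos: [0.5901, -0.139, 0.0469]
ee_rot: [0.117, 0.993, -0.0, 0.002]
ft_force: [-1.2, 1.7, 6.6]
grip_width: 0.0551
finger_force: 41.1
```

```bash
python3 go.py .58 .1037 .19
```

```text
t 4.2833 tcp [ 0.5901 -0.139   0.0469] j [-0.23  0.22 -0.03  1.32  0.    0.  ] w 0.05513605407452776 F [-1.2  1.7  6.6] tilt 0.21
delta cm [  6.57  23.37 -14.33]
```

Call:
play_rows(turn=[[0,0,0],[0,0,0],[0,0,0],[0,0,0],[0,0,0],[0,0,0],[0,0,0],[0,0,0],[0,0,0],[0,0,0],[0,0,0],[0,0,0]], translation=[[0,0,-1],[0,0,-3],[0,0,-3],[0,0,-3],[0.4,1.4,0],[0.8,2.8,0],[0.8,2.8,0],[0.8,2.8,0],[0.8,2.8,0],[0.8,2.8,0],[0.8,2.8,0],[0.8,2.8,0]], jaw=[5,5,5,5,5,5,5,5,5,5,5,5])

```text
time: 5.28
eef_pos: [0.5791, 0.081, 0.1451]
ee_rot: [0.117, 0.993, 0.0, 0.0]
ft_force: [0.3, 0.3, -2.3]
grip_width: 0.0552
finger_force: 42.3
```

Call:
play_rows(turn=[[0,0,0],[0,0,0],[0,0,0],[0,0,0],[0,0,0]], translation=[[0.5,1.7,0],[0,0,0],[0,0,0],[0,0,0],[0,0,0]], jaw=[5,5,5,5,5])

```text
time: 5.7
eef_pos: [0.5785, 0.0963, 0.1445]
ee_rot: [0.118, 0.993, -0.0, 0.0]
ft_force: [0.5, -0.2, -2.2]
grip_width: 0.0549
finger_force: 42.3
```

```bash
python3 go.py .58 .1037 .0515
python3 - <<'E'
from h import *
import pickle
d=arm.get_image("top"); save(d,"t2.png"); pickle.dump(d,open("t2.pkl","wb"))
E
```

```text
t 5.7 tcp [0.5785 0.0963 0.1445] j [ 0.17  0.16  0.09  1.5  -0.    0.4 ] w 0.054863713706820486 F [ 0.5 -0.2 -2.2] tilt 0.01
delta cm [0.03 0.76 9.3 ]
```

Call:
play_rows(turn=[[0,0,0],[0,0,0],[0,0,0],[0,0,0],[0,0,0],[0,0,0],[0,0,0],[0,0,0]], translation=[[0,0.7,0],[0,0,2.5],[0,0,2.5],[0,0,2.5],[0,0,1.2],[0,0,0.5],[0,0,0],[0,0,0]], jaw=[5,5,5,5,5,5,5,5])

```text
time: 6.42
eef_pos: [0.5806, 0.1039, 0.0533]
ee_rot: [0.117, 0.993, 0.0, 0.001]
ft_force: [0.5, -0.1, -1.6]
grip_width: 0.055
finger_force: 42.2
```

```bash
python3 go.py .58 .1037 .0515
```

```text
t 6.4167 tcp [0.5806 0.1039 0.0533] j [ 0.18  0.18 -0.06  1.33  0.    0.41] w 0.05501134278166422 F [ 0.5 -0.1 -1.6] tilt 0.06
delta cm [ 0.05 -0.03  0.18]
```

Call:
play_rows(turn=[[0,0,0],[0,0,0],[0,0,0],[0,0,0],[0,0,0],[0,0,0],[0,0,0],[0,0,0],[0,0,0],[0,0,0],[0,0,0],[0,0,0]], translation=[[0,0,0.2],[0,0,0],[0,0,0],[0,0,0],[0,0,0],[0,0,0],[0,0,0],[0,0,-1],[0,0,-3],[0,0,-3.5],[0,0,-3.5],[0,0,-3.5]], jaw=[5,5,6,6.5,7,8,8.5,8.5,8.5,8.5,8.5,8.5])

```text
time: 7.42
eef_pos: [0.5797, 0.1038, 0.1977]
ee_rot: [0.117, 0.993, 0.0, 0.0]
ft_force: [0.3, -0.8, 0.1]
grip_width: 0.085
finger_force: 0.0
```

```bash
python3 go.py .467 -.1634 .20
python3 - <<'E'
from h import *
import pickle
d=arm.get_image("wrist"); save(d,"w2.png"); pickle.dump(d,open("w2.pkl","wb"))
E
```

```text
t 7.4167 tcp [0.5797 0.1038 0.1977] j [0.18 0.17 0.2  1.6  0.   0.41] w 0.08495103926062905 F [ 0.3 -0.8  0.1] tilt 0.02
delta cm [  4.74 -28.61  -0.23]
```

View pics/w2.png

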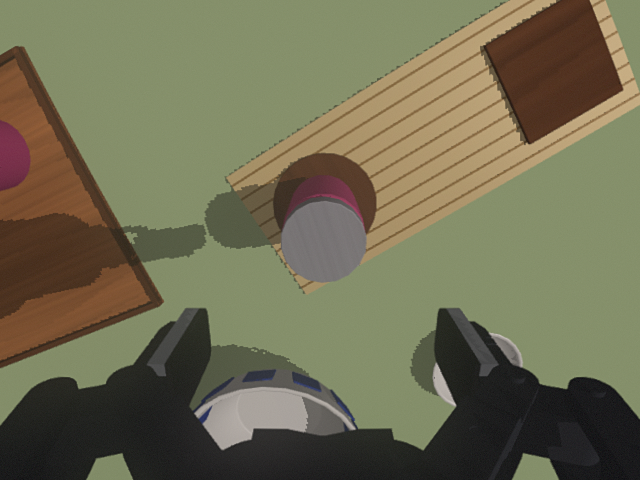

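The wrist view shows the tall jar upright on the round coaster, lid centre at (324,241) and coaster centre near (325,200). Next is the squat jar. I'll check the placing numerically while on the way.

Call:
play_rows(turn=[[0,0,0],[0,0,0],[0,0,0],[0,0,0],[0,0,0],[0,0,0],[0,0,0],[0,0,0],[0,0,0],[0,0,0],[0,0,0],[0,0,0]], translation=[[0.5,-2.8,0],[0.5,-2.9,0],[0.5,-2.9,0],[0.5,-2.9,0],[0.5,-2.9,0],[0.5,-2.9,0],[0.5,-2.9,0],[0.5,-2.9,0],[0.4,-2.8,0],[0.4,-2.7,0],[0,0,0],[0,0,0]], jaw=[8.5,8.5,8.5,8.5,8.5,8.5,8.5,8.5,8.5,8.5,8.5,8.5])

```text
time: 8.47
eef_pos: [0.4664, -0.1641, 0.1961]
ee_rot: [0.118, 0.993, -0.0, 0.0]
ft_force: [0.3, -0.8, 0.5]
grip_width: 0.0851
finger_force: 0.0
```

Call:
play_rows(turn=[[0,0,0],[0,0,0]], translation=[[0,0,0],[0,0,0]], jaw=[8.5,8.5])

```text
time: 8.63
eef_pos: [0.4672, -0.1625, 0.1956]
ee_rot: [0.117, 0.993, 0.0, 0.0]
ft_force: [0.6, -0.4, -0.4]
grip_width: 0.0851
finger_force: 0.0
```

```bash
python3 go.py .467 -.1634 .02
python3 - <<'E'
from h import *
import pickle
d=pickle.load(open("w2.pkl","rb")); print("tall at",ray(d,[(324,241)],.108), "sq coaster",[ray(d,[p],.008) for p in [(487,46),(529,143)]])
d=arm.get_image("wrist")
hsv=cv2.cvtColor(d["img"],cv2.COLOR_RGB2HSV); m=((hsv[...,1]<45)&(hsv[...,2]>70)).astype(np.uint8)
m=cv2.morphologyEx(m,cv2.MORPH_OPEN,np.ones((5,5)))
for c in cv2.findContours(m,0,cv2.CHAIN_APPROX_NONE)[0]:
    if cv2.contourArea(c)>400:
        M=cv2.moments(cv2.convexHull(c)); p=(M["m10"]/M["m00"],M["m01"]/M["m00"])
        print(np.round(p),cv2.boundingRect(c),[np.round(ray(d,[p],z)[0],4) for z in(.06,.048,.068)])
E
```

```text
t 8.6333 tcp [ 0.4672 -0.1625  0.1956] j [-0.33 -0.06 -0.04  1.59  0.   -0.1 ] w 0.08508196635574278 F [ 0.6 -0.4 -0.4] tilt 0.02
delta cm [ 0.   -0.1  17.56]
tall at [[0.58040344 0.10445245 0.108     ]] sq coaster [array([[0.48551237, 0.25923509, 0.008     ]]), array([[0.56839686, 0.28461661, 0.008     ]])]
[534. 468.] (513, 454, 45, 26) [array([ 0.754 , -0.0212,  0.06  ]), array([ 0.7696, -0.0158,  0.048 ]), array([ 0.7437, -0.0247,  0.068 ])]
[251. 391.] (232, 373, 39, 37) [array([ 0.5995, -0.257 ,  0.06  ]), array([ 0.6084, -0.2618,  0.048 ]), array([ 0.5936, -0.2538,  0.068 ])]
[473. 343.] (449, 308, 48, 68) [array([ 0.5968, -0.0663,  0.06  ]), array([ 0.6055, -0.0629,  0.048 ]), array([ 0.5909, -0.0685,  0.068 ])]
[177. 286.] (135, 220, 95, 156) [array([ 0.4916, -0.2846,  0.06  ]), array([ 0.4959, -0.2906,  0.048 ]), array([ 0.4888, -0.2806,  0.068 ])]
[321. 220.] (281, 180, 80, 80) [array([ 0.4661, -0.1639,  0.06  ]), array([ 0.4692, -0.1647,  0.048 ]), array([ 0.464 , -0.1633,  0.068 ])]
```

Call:
play_rows(turn=[[0,0,0],[0,0,0],[0,0,0],[0,0,0],[0,0,0],[0,0,0],[0,0,0],[0,0,0],[0,0,0]], translation=[[0,-0.1,2.8],[0,0,2.8],[0,0,2.8],[0,0,2.8],[0,0,2.8],[0,0,2.8],[0,0,1.5],[0,0,0],[0,0,0]], jaw=[8.5,8.5,8.5,8.5,8.5,8.5,8.5,8.5,8.5])

```text
time: 9.43
eef_pos: [0.4665, -0.1633, 0.0121]
ee_rot: [0.117, 0.993, 0.0, -0.001]
ft_force: [0.7, 0.1, 1.0]
grip_width: 0.0848
finger_force: 0.0
```

Call:
play_rows(turn=[[0,0,0],[0,0,0],[0,0,0],[0,0,0],[0,0,0],[0,0,0],[0,0,0],[0,0,0]], translation=[[0,0,0],[0,0,0],[0,0,0],[0,0,0],[0,0,0],[0,0,0],[0,0,0],[0,0,0]], jaw=[5.5,5.5,5.5,5.5,5.5,5.5,5.5,5.5])

```text
time: 10.1
eef_pos: [0.4678, -0.1642, 0.0145]
ee_rot: [0.117, 0.993, -0.0, 0.002]
ft_force: [-1.5, 2.6, 5.4]
grip_width: 0.061
finger_force: 43.1
```

```bash
python3 go.py .5113 .3119 .15; python3 - <<'E'
from h import *
import pickle
# square coaster in wrist view w2
d=pickle.load(open("w2.pkl","rb")); hsv=cv2.cvtColor(d["img"],cv2.COLOR_RGB2HSV)
m=(hsv[...,2]<105)&(hsv[...,0]<20)&(hsv[...,1]>110); m[:, :470]=0; m[200:]=0
P=ray(d,np.argwhere(m)[:,::-1],.008)[:,:2].astype(np.float32); print(len(P),cv2.minAreaRect(P))
E
```

```text
t 10.1 tcp [ 0.4678 -0.1642  0.0145] j [-0.34 -0.02 -0.35  1.23  0.   -0.1 ] w 0.06095295275445383 F [-1.5  2.6  5.4] tilt 0.18
delta cm [  6.79  47.32 -13.57]
12136 ((0.5137839913368225, 0.31098467111587524), (0.08937890827655792, 0.09431396424770355), 17.989688873291016)
```

Call:
play_rows(turn=[[0,0,0],[0,0,0],[0,0,0],[0,0,0],[0,0,0],[0,0,0],[0,0,0],[0,0,0],[0,0,0],[0,0,0],[0,0,0],[0,0,0]], translation=[[0,0,-1],[0,0,-3],[0,0,-3],[0,0,-3],[0,0,-3],[0.2,1.5,0],[0.4,2.9,0],[0.4,2.9,0],[0.4,2.9,0],[0.4,2.9,0],[0.4,2.9,0],[0.4,2.9,0]], jaw=[5.5,5.5,5.5,5.5,5.5,5.5,5.5,5.5,5.5,5.5,5.5,5.5])

```text
time: 11.1
eef_pos: [0.4854, 0.0272, 0.1438]
ee_rot: [0.117, 0.993, 0.0, 0.001]
ft_force: [0.7, -0.3, -0.9]
grip_width: 0.0606
finger_force: 44.4
```

Call:
play_rows(turn=[[0,0,0],[0,0,0],[0,0,0],[0,0,0],[0,0,0],[0,0,0],[0,0,0],[0,0,0],[0,0,0],[0,0,0],[0,0,0],[0,0,0]], translation=[[0.4,2.9,0],[0.4,2.9,0],[0.4,2.9,0],[0.4,2.9,0],[0.4,2.9,0],[0.4,2.9,0],[0.4,2.9,0],[0.4,2.9,0],[0.4,2.9,0],[0.4,2.3,0],[0,0,0],[0,0,0]], jaw=[5.5,5.5,5.5,5.5,5.5,5.5,5.5,5.5,5.5,5.5,5.5,5.5])

```text
time: 12.1
eef_pos: [0.5123, 0.3124, 0.1429]
ee_rot: [0.116, 0.993, -0.0, 0.0]
ft_force: [-0.1, -0.4, -2.1]
grip_width: 0.061
finger_force: 44.4
```

Call:
play_rows(turn=[[0,0,0],[0,0,0]], translation=[[0,0,0],[0,0,0]], jaw=[5.5,5.5])

```text
time: 12.27
eef_pos: [0.5126, 0.3106, 0.1429]
ee_rot: [0.118, 0.993, 0.0, 0.0]
ft_force: [-0.7, 0.8, -2.6]
grip_width: 0.0608
finger_force: 44.4
```

```bash
python3 go.py .512 .3115 .0195
```

```text
t 12.2667 tcp [0.5126 0.3106 0.1429] j [ 0.54  0.19  0.12  1.5  -0.    0.78] w 0.060789977123371926 F [-0.7  0.8 -2.6] tilt 0.03
delta cm [ 0.09  0.07 12.34]
```

Call:
play_rows(turn=[[0,0,0],[0,0,0],[0,0,0],[0,0,0],[0,0,0],[0,0,0],[0,0,0],[0,0,0]], translation=[[0.1,0.1,2.7],[0,0,2.7],[0,0,2.7],[0,0,2.7],[0,0,1],[0,0,0.5],[0,0,0],[0,0,0]], jaw=[5.5,5.5,5.5,5.5,5.5,5.5,5.5,5.5])

```text
time: 12.93
eef_pos: [0.5125, 0.3125, 0.0209]
ee_rot: [0.117, 0.993, 0.001, 0.001]
ft_force: [-0.2, -0.3, -2.2]
grip_width: 0.0607
finger_force: 44.5
```

```bash
python3 go.py .512 .3115 .0190
```

```text
t 12.9333 tcp [0.5125 0.3125 0.0209] j [ 0.55  0.22 -0.08  1.27 -0.    0.78] w 0.060707036830031556 F [-0.2 -0.3 -2.2] tilt 0.11
delta cm [ 0.03 -0.11  0.19]
```

Lower 2 mm, release and rise, then head for the cup.

Call:
play_rows(turn=[[0,0,0],[0,0,0],[0,0,0],[0,0,0],[0,0,0],[0,0,0],[0,0,0],[0,0,0],[0,0,0],[0,0,0],[0,0,0],[0,0,0]], translation=[[0,0,0.2],[0,0,0],[0,0,0],[0,0,0],[0,0,0],[0,0,0],[0,0,0],[0,0,-1],[0,0,-3],[0,0,-3.5],[0,0,-3.5],[0,0,-3.5]], jaw=[5.5,5.5,6.5,7,7.5,8,8.5,8.5,8.5,8.5,8.5,8.5])

```text
time: 13.93
eef_pos: [0.5114, 0.3123, 0.1647]
ee_rot: [0.117, 0.993, 0.0, 0.0]
ft_force: [0.3, -0.2, 0.0]
grip_width: 0.0854
finger_force: 0.0
```

Call:
play_rows(turn=[[0,0,0],[0,0,0],[0,0,0]], translation=[[0,0,-2],[0,0,0],[0,0,0]], jaw=[8.5,8.5,8.5])

```text
time: 14.18
eef_pos: [0.5123, 0.3129, 0.1843]
ee_rot: [0.117, 0.993, 0.001, 0.001]
ft_force: [0.4, 1.0, 0.2]
grip_width: 0.0855
finger_force: 0.0
```

```bash
python3 go.py .483 -.283 .185; python3 - <<'E'
from h import *
d=arm.get_image("wrist")
hsv=cv2.cvtColor(d["img"],cv2.COLOR_RGB2HSV); m=((hsv[...,1]<45)&(hsv[...,2]>70)).astype(np.uint8)
m=cv2.morphologyEx(m,cv2.MORPH_OPEN,np.ones((5,5)))
for c in cv2.findContours(m,0,cv2.CHAIN_APPROX_NONE)[0]:
    if cv2.contourArea(c)>400:
        M=cv2.moments(cv2.convexHull(c)); p=(M["m10"]/M["m00"],M["m01"]/M["m00"])
        print(np.round(p),cv2.boundingRect(c),[np.round(ray(d,[p],z)[0],4) for z in(.064,)])
E
```

```text
t 14.1833 tcp [0.5123 0.3129 0.1843] j [0.55 0.19 0.2  1.58 0.   0.78] w 0.0854615477385219 F [0.4 1.  0.2] tilt 0.18
delta cm [-11.01 -58.64  -0.18]
[109. 470.] (88, 460, 42, 20) [array([0.6915, 0.0687, 0.064 ])]
[ 60. 377.] (23, 360, 75, 33) [array([0.5875, 0.0714, 0.064 ])]
[468. 331.] (449, 308, 39, 47) [array([0.6196, 0.402 , 0.064 ])]
[322. 224.] (279, 182, 86, 85) [array([0.5109, 0.3128, 0.064 ])]
```

The squat jar stands at (0.511, 0.313), within 3 mm of the coaster centre. On to the cup.

Call:
play_rows(turn=[[0,0,0],[0,0,0],[0,0,0],[0,0,0],[0,0,0],[0,0,0],[0,0,0],[0,0,0],[0,0,0],[0,0,0],[0,0,0],[0,0,0]], translation=[[-0.6,-3,0],[-0.6,-3,0],[-0.6,-3,0],[-0.6,-3,0],[-0.6,-3,0],[-0.6,-3,0],[-0.6,-3,0],[-0.6,-3,0],[-0.6,-3,0],[-0.6,-3,0],[-0.6,-3,0],[-0.6,-3,0]], jaw=[8.5,8.5,8.5,8.5,8.5,8.5,8.5,8.5,8.5,8.5,8.5,8.5])

```text
time: 15.23
eef_pos: [0.497, -0.0557, 0.1809]
ee_rot: [0.117, 0.993, -0.0, -0.001]
ft_force: [-0.3, -0.8, 0.5]
grip_width: 0.0851
finger_force: 0.0
```

Call:
play_rows(turn=[[0,0,0],[0,0,0],[0,0,0],[0,0,0],[0,0,0],[0,0,0],[0,0,0],[0,0,0],[0,0,0],[0,0,0],[0,0,0],[0,0,0]], translation=[[-0.6,-3,0],[-0.6,-3,0],[-0.6,-3,0],[-0.6,-3,0],[-0.5,-3,0],[-0.5,-3,0],[-0.5,-3,0],[-0.3,-1.6,0],[0,0,0],[0,0,0],[0,0,0],[0,0,0]], jaw=[8.5,8.5,8.5,8.5,8.5,8.5,8.5,8.5,8.5,8.5,8.5,8.5])

```text
time: 16.23
eef_pos: [0.4863, -0.2828, 0.1819]
ee_rot: [0.117, 0.993, 0.0, -0.0]
ft_force: [0.1, 0.6, 0.7]
grip_width: 0.0852
finger_force: 0.0
```

```bash
python3 go.py .483 -.283 .018; python3 - <<'E'
from h import *
d=arm.get_image("wrist"); save(d,"w3.png"); print(proj(d,[[.483,-.283,.068]]))
E
```

```text
t 16.2333 tcp [ 0.4863 -0.2828  0.1819] j [-0.53  0.1   0.1   1.57  0.   -0.29] w 0.08516256075432933 F [0.1 0.6 0.7] tilt 0.05
delta cm [ 0.3  -0.1  16.39]
[[321.34866741 224.86432829]]
```

View pics/w3.png

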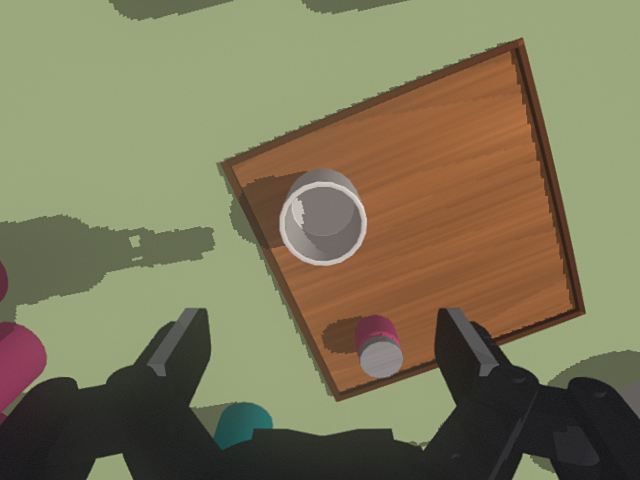

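The wrist view shows the cup rim centred at (323,223), against a predicted (321,225). Descending and gripping.

Call:
play_rows(turn=[[0,0,0],[0,0,0],[0,0,0],[0,0,0],[0,0,0],[0,0,0],[0,0,0],[0,0,0],[0,0,0]], translation=[[0.3,0,2.8],[0,0,2.8],[0,0,2.8],[0,0,2.8],[0,0,2.8],[0,0,1.9],[0,0,0.5],[0,0,0],[0,0,0]], jaw=[8.5,8.5,8.5,8.5,8.5,8.5,8.5,8.5,8.5])

```text
time: 17.03
eef_pos: [0.4839, -0.283, 0.0194]
ee_rot: [0.117, 0.993, -0.0, 0.0]
ft_force: [1.0, 0.2, 0.0]
grip_width: 0.0848
finger_force: 0.0
```

Call:
play_rows(turn=[[0,0,0],[0,0,0],[0,0,0],[0,0,0],[0,0,0],[0,0,0],[0,0,0],[0,0,0]], translation=[[0,0,0],[0,0,0],[0,0,0],[0,0,0],[0,0,0],[0,0,0],[0,0,0],[0,0,0]], jaw=[5.3,5.3,5.3,5.3,5.3,5.3,5.3,5.3])

```text
time: 17.7
eef_pos: [0.4844, -0.2836, 0.0203]
ee_rot: [0.117, 0.993, -0.0, 0.001]
ft_force: [-1.4, 1.5, 5.5]
grip_width: 0.0592
finger_force: 42.9
```

```bash
python3 go.py .546 .208 .168
```

```text
t 17.7 tcp [ 0.4844 -0.2836  0.0203] j [-0.53  0.13 -0.18  1.25  0.   -0.3 ] w 0.05919663286688734 F [-1.4  1.5  5.5] tilt 0.17
delta cm [  5.4   49.24 -14.81]
```

Call:
play_rows(turn=[[0,0,0],[0,0,0],[0,0,0],[0,0,0],[0,0,0],[0,0,0],[0,0,0],[0,0,0],[0,0,0],[0,0,0],[0,0,0],[0,0,0]], translation=[[0,0,-1],[0,0,-3.5],[0,0,-3.5],[0,0,-3.5],[0,0,-3.5],[0.2,1.5,0],[0.3,3,0],[0.3,3,0],[0.3,3,0],[0.3,3,0],[0.3,3,0],[0.3,3,0]], jaw=[5.3,5.3,5.3,5.3,5.3,5.3,5.3,5.3,5.3,5.3,5.3,5.3])

```text
time: 18.7
eef_pos: [0.5091, -0.0874, 0.1688]
ee_rot: [0.117, 0.993, -0.0, 0.0]
ft_force: [1.0, -0.2, -2.6]
grip_width: 0.0591
finger_force: 44.2
```

Call:
play_rows(turn=[[0,0,0],[0,0,0],[0,0,0],[0,0,0],[0,0,0],[0,0,0],[0,0,0],[0,0,0],[0,0,0],[0,0,0],[0,0,0],[0,0,0]], translation=[[0.3,3,0],[0.3,3,0],[0.3,3,0],[0.4,3,0],[0.4,3,0],[0.4,3,0],[0.4,3,0],[0.4,3,0],[0.4,3,0],[0.1,2,0],[0,0,0],[0,0,0]], jaw=[5.3,5.3,5.3,5.3,5.3,5.3,5.3,5.3,5.3,5.3,5.3,5.3])

```text
time: 19.7
eef_pos: [0.5433, 0.2019, 0.1682]
ee_rot: [0.116, 0.993, -0.0, -0.0]
ft_force: [0.7, 0.3, -2.4]
grip_width: 0.059
finger_force: 44.2
```

Call:
play_rows(turn=[[0,0,0],[0,0,0]], translation=[[0,0,0],[0,0,0]], jaw=[5.3,5.3])

```text
time: 19.87
eef_pos: [0.5436, 0.2002, 0.1685]
ee_rot: [0.118, 0.993, -0.0, 0.0]
ft_force: [-0.0, -0.4, -2.8]
grip_width: 0.0591
finger_force: 44.2
```

```bash
python3 go.py .546 .208 .0203
```

```text
t 19.8667 tcp [0.5436 0.2002 0.1685] j [ 0.35  0.14  0.12  1.54 -0.    0.59] w 0.059146875471112276 F [-0.  -0.4 -2.8] tilt 0.01
delta cm [-0.05  0.82 14.82]
```

Call:
play_rows(turn=[[0,0,0],[0,0,0],[0,0,0],[0,0,0],[0,0,0],[0,0,0],[0,0,0],[0,0,0],[0,0,0]], translation=[[-0.1,0.8,0],[0,0,2.7],[0,0,2.7],[0,0,2.7],[0,0,2.7],[0,0,2.7],[0,0,1.2],[0,0,0],[0,0,0]], jaw=[5.3,5.3,5.3,5.3,5.3,5.3,5.3,5.3,5.3])

```text
time: 20.62
eef_pos: [0.5467, 0.2084, 0.0216]
ee_rot: [0.117, 0.993, 0.0, 0.0]
ft_force: [0.2, 0.4, -2.4]
grip_width: 0.0591
finger_force: 43.7
```

```bash
python3 go.py .546 .208 .0200
```

```text
t 20.6167 tcp [0.5467 0.2084 0.0216] j [ 0.36  0.19 -0.12  1.27  0.    0.6 ] w 0.059090071175855234 F [ 0.2  0.4 -2.4] tilt 0.0
delta cm [ 0.06 -0.05  0.16]
```

Call:
play_rows(turn=[[0,0,0],[0,0,0],[0,0,0],[0,0,0],[0,0,0],[0,0,0],[0,0,0],[0,0,0],[0,0,0],[0,0,0],[0,0,0],[0,0,0]], translation=[[0,0,0.2],[0,0,0],[0,0,0],[0,0,0],[0,0,0],[0,0,0],[0,0,0],[0,0,-1],[0,0,-3],[0,0,-3.5],[0,0,-3.5],[0,0,-3.5]], jaw=[5.3,5.3,6,6.5,7,7.5,7.8,7.8,7.8,7.8,7.8,7.8])

```text
time: 21.62
eef_pos: [0.5462, 0.2084, 0.1668]
ee_rot: [0.117, 0.993, 0.0, 0.0]
ft_force: [-1.0, 0.8, 0.9]
grip_width: 0.0779
finger_force: 0.0
```

Call:
play_rows(turn=[[0,0,0],[0,0,0],[0,0,0]], translation=[[0,0,-2],[0,0,0],[0,0,0]], jaw=[7.8,7.8,7.8])

```text
time: 21.87
eef_pos: [0.5472, 0.2088, 0.1864]
ee_rot: [0.117, 0.993, 0.001, 0.001]
ft_force: [0.2, 0.1, 0.0]
grip_width: 0.078
finger_force: 0.0
```

```bash
python3 go.py .6092 -.2618 .185; python3 - <<'E'
from h import *
import pickle
d=arm.get_image("wrist"); save(d,"w4.png"); pickle.dump(d,open("w4.pkl","wb")); print(proj(d,[[.546,.208,.067],[.5803,.104,.108],[.512,.3125,.064]]))
E
```

```text
t 21.8667 tcp [0.5472 0.2088 0.1864] j [ 0.36  0.16  0.17  1.58 -0.    0.6 ] w 0.07795745136732336 F [0.2 0.1 0. ] tilt 0.19
delta cm [-16.98 -44.33   0.1 ]
[[320.90130285 225.2550929 ]
 [176.1569987  329.21313927]
 [462.50622101 140.45048401]]
```

View pics/w4.png

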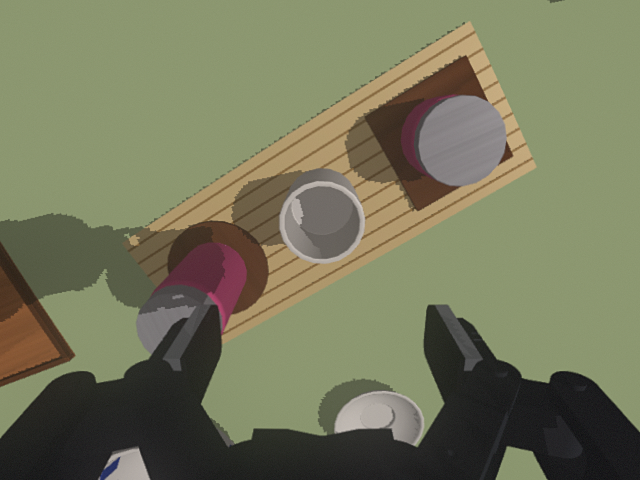

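The wrist view shows the cup rim at (322,222), the squat lid at (462,140) and the tall jar's lid near (175,325). All match their predicted pixels, so the set is standing where intended. Now the pot.

Call:
play_rows(turn=[[0,0,0],[0,0,0],[0,0,0],[0,0,0],[0,0,0],[0,0,0],[0,0,0],[0,0,0],[0,0,0],[0,0,0],[0,0,0],[0,0,0]], translation=[[-1,-2.7,0],[-1,-2.7,0],[-1,-2.7,0],[-1,-2.7,0],[-1,-2.7,0],[-1,-2.7,0],[-1,-2.7,0],[-1,-2.7,0],[-1,-2.7,0],[-1,-2.7,0],[-1,-2.7,0],[-1,-2.7,0]], jaw=[7,7,7,7,7,7,7,7,7,7,7,7])

```text
time: 22.92
eef_pos: [0.5871, -0.1358, 0.1827]
ee_rot: [0.117, 0.993, 0.0, -0.001]
ft_force: [0.5, 0.3, -0.7]
grip_width: 0.0702
finger_force: 0.0
```

Call:
play_rows(turn=[[0,0,0],[0,0,0],[0,0,0],[0,0,0],[0,0,0],[0,0,0],[0,0,0],[0,0,0],[0,0,0]], translation=[[-1,-2.7,0],[-1,-2.7,0],[-1,-2.7,0],[-1,-2.7,0],[-1,-1.1,0],[0,0,0],[0,0,0],[0,0,0],[0,0,0]], jaw=[7,7,7,7,7,7,7,7,7])

```text
time: 23.67
eef_pos: [0.6085, -0.2607, 0.184]
ee_rot: [0.117, 0.993, 0.0, -0.0]
ft_force: [1.1, 0.6, 0.3]
grip_width: 0.0699
finger_force: 0.0
```

```bash
python3 go.py .6092 -.2618 .012; python3 - <<'E'
from h import *
d=arm.get_image("wrist")
hsv=cv2.cvtColor(d["img"],cv2.COLOR_RGB2HSV); m=((hsv[...,1]<45)&(hsv[...,2]>70)).astype(np.uint8)
m=cv2.morphologyEx(m,cv2.MORPH_OPEN,np.ones((5,5)))
for c in cv2.findContours(m,0,cv2.CHAIN_APPROX_NONE)[0]:
    if cv2.contourArea(c)>400:
        M=cv2.moments(cv2.convexHull(c)); p=(M["m10"]/M["m00"],M["m01"]/M["m00"])
        print(np.round(p),cv2.boundingRect(c),np.round(ray(d,[p],.048)[0],4))
E
```

```text
t 23.6667 tcp [ 0.6085 -0.2607  0.184 ] j [-0.4   0.35  0.4   1.62  0.   -0.17] w 0.06994528510659326 F [1.1 0.6 0.3] tilt 0.05
delta cm [-0.1  -0.09 17.2 ]
[141. 463.] (111, 440, 56, 40) [ 0.7989 -0.4842  0.048 ]
[444. 334.] (424, 302, 40, 63) [ 0.7233 -0.187   0.048 ]
[200. 334.] (181, 302, 40, 63) [ 0.6774 -0.3795  0.048 ]
[616. 352.] (584, 280, 56, 158) [ 0.7804 -0.0425  0.048 ]
[320. 224.] (297, 201, 48, 48) [ 0.6107 -0.2631  0.048 ]
```

Call:
play_rows(turn=[[0,0,0],[0,0,0],[0,0,0],[0,0,0],[0,0,0],[0,0,0],[0,0,0],[0,0,0],[0,0,0],[0,0,0]], translation=[[-0.2,-0.2,2.7],[0,0,2.7],[0,0,2.7],[0,0,2.7],[0,0,2.7],[0,0,2.7],[0,0,1],[0,0,0.5],[0,0,0],[0,0,0]], jaw=[7,7,7,7,7,7,7,7,7,7])

```text
time: 24.55
eef_pos: [0.6111, -0.2643, 0.009]
ee_rot: [0.117, 0.993, -0.0, 0.001]
ft_force: [-0.9, 0.3, 0.5]
grip_width: 0.0698
finger_force: 0.0
```

Call:
play_rows(turn=[[0,0,0],[0,0,0],[0,0,0],[0,0,0],[0,0,0],[0,0,0],[0,0,0],[0,0,0],[0,0,0]], translation=[[0,0,0],[0,0,0],[0,0,0],[0,0,0],[0,0,0],[0,0,0],[0,0,0],[0,0,0],[0,0,0]], jaw=[5,3.2,3.2,3.2,3.2,3.2,3.2,3.2,3.2], grip_force=25)

```text
time: 25.3
eef_pos: [0.611, -0.2645, 0.0089]
ee_rot: [0.117, 0.993, -0.0, 0.001]
ft_force: [-0.1, 0.7, 6.0]
grip_width: 0.0375
finger_force: 24.9
```

```bash
python3 go.py .5115 .3128 .185
```

```text
t 25.3 tcp [ 0.611  -0.2645  0.0089] j [-0.41  0.38  0.1   1.28  0.   -0.17] w 0.0374667502036566 F [-0.1  0.7  6. ] tilt 0.13
delta cm [ 23.07  53.83 -17.68]
```

Call:
play_rows(turn=[[0,0,0],[0,0,0],[0,0,0],[0,0,0],[0,0,0],[0,0,0],[0,0,0],[0,0,0],[0,0,0],[0,0,0],[0,0,0],[0,0,0]], translation=[[0,0,-1],[0,0,-3.4],[0,0,-3.4],[0,0,-3.4],[0,0,-3.4],[0,0,-3.4],[0.6,1.4,0],[1.2,2.8,0],[1.2,2.8,0],[1.2,2.8,0],[1.2,2.8,0],[1.2,2.8,0]], jaw=[3.2,3.2,3.2,3.2,3.2,3.2,3.2,3.2,3.2,3.2,3.2,3.2])

```text
time: 26.3
eef_pos: [0.5813, -0.0979, 0.1881]
ee_rot: [0.117, 0.993, -0.0, 0.0]
ft_force: [0.9, 0.5, -0.8]
grip_width: 0.0373
finger_force: 25.3
```

Call:
play_rows(turn=[[0,0,0],[0,0,0],[0,0,0],[0,0,0],[0,0,0],[0,0,0],[0,0,0],[0,0,0],[0,0,0],[0,0,0],[0,0,0],[0,0,0]], translation=[[1.2,2.8,0],[1.2,2.8,0],[1.2,2.8,0],[1.2,2.8,0],[1.2,2.8,0],[1.2,2.8,0],[1.2,2.8,0],[1.2,2.8,0],[1.2,2.8,0],[1.2,2.8,0],[1.2,2.8,0],[1.2,2.8,0]], jaw=[3.2,3.2,3.2,3.2,3.2,3.2,3.2,3.2,3.2,3.2,3.2,3.2])

```text
time: 27.3
eef_pos: [0.5195, 0.2626, 0.1882]
ee_rot: [0.117, 0.993, 0.0, 0.0]
ft_force: [0.2, 0.4, -0.8]
grip_width: 0.0371
finger_force: 25.3
```

Call:
play_rows(turn=[[0,0,0],[0,0,0],[0,0,0],[0,0,0],[0,0,0]], translation=[[1.2,2.8,0],[0.4,1.6,0],[0,0,0],[0,0,0],[0,0,0]], jaw=[3.2,3.2,3.2,3.2,3.2])

```text
time: 27.72
eef_pos: [0.5149, 0.307, 0.1875]
ee_rot: [0.117, 0.993, -0.0, 0.0]
ft_force: [1.2, 0.5, -0.2]
grip_width: 0.0372
finger_force: 25.4
```

```bash
python3 go.py .5115 .3128 .070
```

```text
t 27.7167 tcp [0.5149 0.307  0.1875] j [ 0.54  0.19  0.21  1.59 -0.    0.77] w 0.03719219457780596 F [ 1.2  0.5 -0.2] tilt 0.02
delta cm [ 0.47  0.49 11.75]
```

Call:
play_rows(turn=[[0,0,0],[0,0,0],[0,0,0],[0,0,0],[0,0,0],[0,0,0],[0,0,0],[0,0,0],[0,0,0]], translation=[[0.4,0.5,0],[0,0,2.7],[0,0,2.7],[0,0,2.7],[0,0,2],[0,0,1],[0,0,0.5],[0,0,0],[0,0,0]], jaw=[3.2,3.2,3.2,3.2,3.2,3.2,3.2,3.2,3.2])

```text
time: 28.47
eef_pos: [0.5125, 0.3135, 0.0726]
ee_rot: [0.117, 0.993, 0.0, 0.001]
ft_force: [0.1, 0.6, 0.5]
grip_width: 0.0372
finger_force: 25.4
```

```bash
python3 go.py .5117 .3127 .0692
python3 - <<'E'
from h import *
d=arm.get_image("scene"); p=proj(d,[.5117,.3127,.064])[0]; print(p)
x,y=p.astype(int); c=d["img"][max(y-60,0):y+60,x-80:x+80]
cv2.imwrite("pics/s5.png",cv2.resize(c,None,fx=4,fy=4,interpolation=cv2.INTER_CUBIC)[:,:,::-1])
E
```

```text
t 28.4667 tcp [0.5125 0.3135 0.0726] j [ 0.55  0.2  -0.    1.37 -0.    0.78] w 0.03716341101958211 F [0.1 0.6 0.5] tilt 0.09
delta cm [ 0.06 -0.1   0.34]
[385.03650062 191.21975728]
```

View pics/s5.png

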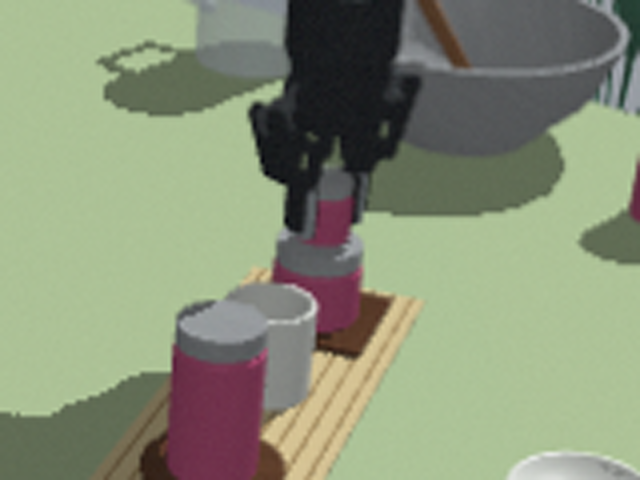

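The scene crop shows the pot held upright just above the centre of the squat lid, at crop (325,240). Lower 3 mm, release gently and rise.

Call:
play_rows(turn=[[0,0,0],[0,0,0],[0,0,0]], translation=[[0.05,-0.1,0.3],[0,0,0],[0,0,0]], jaw=[3.2,3.2,3.2])

```text
time: 28.77
eef_pos: [0.5116, 0.3128, 0.0689]
ee_rot: [0.117, 0.993, 0.0, 0.0]
ft_force: [-0.1, -0.3, 1.6]
grip_width: 0.0373
finger_force: 25.5
```

Call:
play_rows(turn=[[0,0,0],[0,0,0],[0,0,0],[0,0,0],[0,0,0],[0,0,0],[0,0,0],[0,0,0],[0,0,0],[0,0,0],[0,0,0],[0,0,0]], translation=[[0,0,0],[0,0,0],[0,0,0],[0,0,0],[0,0,0],[0,0,0],[0,0,0],[0,0,-1],[0,0,-3],[0,0,-3.5],[0,0,-3.5],[0,0,-3.5]], jaw=[3.8,4.2,4.6,5,5.5,6,6.5,6.5,6.5,6.5,6.5,6.5])

```text
time: 29.77
eef_pos: [0.5109, 0.3124, 0.2157]
ee_rot: [0.117, 0.993, 0.0, 0.0]
ft_force: [1.0, 0.9, -0.4]
grip_width: 0.0654
finger_force: 0.0
```

Call:
play_rows(turn=[[0,0,0],[0,0,0],[0,0,0],[0,0,0],[0,0,0],[0,0,0]], translation=[[0,0,-2],[0,0,0],[0,0,0],[0,0,0],[0,0,0],[0,0,0]], jaw=[6.5,6.5,6.5,6.5,6.5,6.5])

```text
time: 30.27
eef_pos: [0.5109, 0.3124, 0.232]
ee_rot: [0.117, 0.993, -0.001, -0.001]
ft_force: [-0.2, -1.2, 0.3]
grip_width: 0.0653
finger_force: 0.0
```

```bash
python3 go.py
python3 - <<'E'
from h import *
d=arm.get_image("wrist"); save(d,"w6.png"); print(proj(d,[[.512,.3125,.108],[.512,.3125,.064],[.546,.208,.067]]))
E
```

```text
t 30.2667 tcp [0.5109 0.3124 0.232 ] j [0.55 0.21 0.32 1.68 0.   0.78] w 0.06530717642311974 F [-0.2 -1.2  0.3] tilt 0.12
[[323.55831569 226.87131053]
 [323.53469678 211.93154878]
 [213.44682748 278.61360601]]
```

View pics/w6.png

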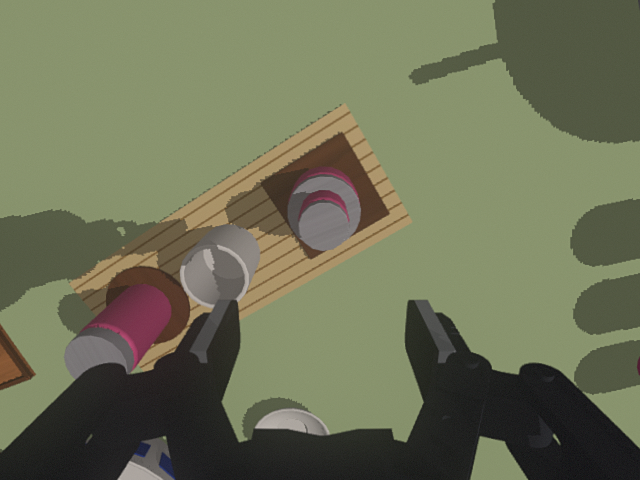

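The wrist view shows the pot's lid at (324,226) over the squat lid at (324,211), both as predicted. The cup rim at (215,276) and the tall jar are standing, and the gripper is clear. Handing in.

```bash
python3 -c "
from cell import arm
print(arm.close_job())"
```

```text
the job is handed in; nothing more can be done
None
```

I set out the tasting set and handed the job in at about 30 s. By camera, each piece stood within about 3 mm of its centre, upright and let go of, and I never reached toward the bowl, dish or spoon. The hand-in returned no verdict.

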